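# Spacer on the grinder spindle, nut held ready in the tongs

### The arm

A 6-joint arm with a two-finger parallel gripper is mounted at the origin on the work surface. World frame = base frame: x ahead of the robot, y to its left, z up, the work surface at z = 0. Lengths are in m, angles in rad, forces in N, time in s.
With the tool pointing down it reaches from about 0.25 to 0.725 m from the base axis. Payload 4 kg.
Tool frame: the origin (TCP) lies midway between the tips of the shut fingers; the grasp point (between the pads) lies 19 mm behind it (bot.grip_point_offset is the distance from the TCP to the grasp point, in m); z points along the fingers, y is the line along which they close (so a half turn about z gives the same grasp; the last joint's range is limited). The gripper opens to 85 mm and grips with 20 to 120 N. Pads are 22 mm wide; open, the fingers measure 114 mm over their backs; the gripper's body (76 mm by 85 mm) begins 54 mm behind the grasp point. The pads swing forward as they close: fully open they stand 13 mm farther back than shut.
Start: joints at [-1.152, 0.241, 0.005, 1.335, 0, 1.571], TCP at [0.203, -0.457, 0.231] pointing down, gripper open.
Joint ranges: [-2.72, 2.72], [-1.05, 1.87], [-1.09, 1.28], [-1.99, 2.15], [-1.42, 1.44], [-3.14, 3.14]. Speed limits (rad/s): [2.79, 2.79, 3.14, 3.14, 3.14, 3.14].

### API

Orientations are given as a unit quaternion [x, y, z, w].
In Python, from workcell import bot gives the robot as it stands.
- The arm moves only by the tool step_arm, never from a script. Its argument "targets" is text: rows parted by semicolons, each of 7 numbers parted by spaces: the opening, from -1 (shut) to 1 (fully open), so that 0 is half open, then the shift along the world's x, y, z normalised to -1 to 1, where 1 is 0.5 m, then the turn, a rotation vector about the world's x, y, z normalised to -1 to 1, where 1 is pi/4 rad. In form: gripper x y z wx wy wz; .... A call has 1 to 10 rows; each row is the pose to reach, as a shift and turn from the pose commanded when the call began; what a row does not reach only later rows make up. A row lasts 1/12 s, in which the tool goes at most 41.7 mm and 7.16 degrees, less where a joint would pass 70% of its speed; a pose out of reach is approached as far as the arm can. A call with a number of a shift or a turn outside -1 to 1 is refused whole. A call with a gripper value outside its range is refused whole. The fingers move at their own pace and stop on an object; the grip force is fixed at half the most. Time passes only in rows, so rows that repeat a pose let the fingers close. It gives the time, the measured TCP pose, the force, the opening and the grip force at its end, in the units of the state.
- bot.get_obs(): the state, without advancing time (a new reading comes with each control period).
- bot.camera(name): name is "scene" or "top" or "wrist"; returns the picture (384x512x3 uint8, red, green, blue); there is no depth.
- bot.camera_info(name): a dict with "vertical_fov" (degrees; the focal length in pixels is half the picture's height over the tangent of half this angle, whatever the lens; pixels are square), "cx", "cy" (the principal point, pixels), "pose" (4x4, takes a point from camera to world coordinates). Camera axes: x right, y up, looking along -z (the intrinsics and any distortion apply to the point x, -y, -z); pixel columns grow to the right and rows downward; lengths in m; the calibration is good to about 2 mm. A picture is of the moment at which its call begins: read the wrist's pose just before it. camera_info takes no time and is no camera call; for the wrist camera it gives the pose at the moment of the call.
- bot.job_done(): hands the job in; it is judged then, once.
The state is a dict: "clock": time; "joint_pos": joint angles; "joint_vel": joint speeds; "tau": joint torques, N m; "eef_pos": TCP position; "tool_rot": TCP orientation; "ft_force": force on the tool from outside, world axes, zero at the start; "ft_torque": the same for the moment, N m; "grip_width": finger opening in m; "grasp_force": force on a finger pad.
Only numpy, scipy, OpenCV 4.12 (cv2) and the standard library are available. Lean on these libraries where they do the work, as an engineer would, in place of code of your own. Each camera call takes 0.05 s, during which the arm holds its last target. There are 200 camera calls.

### The job

Ready the upturned angle grinder: slide the steel spacer ring over its upright spindle until it sits flat on the collar, and let go. Then take the spring tongs, close their jaws on the degreased spindle nut standing on the wooden block (never touch the nut with the robot itself or drop it) and lift it to a few centimetres straight above the spindle tip. Finish while still holding it there, gripped in the tongs, and leave the tin, wrench and grinding wheel where they are.

Things in the scene. Friction and masses are not known exactly. Their poses are not given: they have to be found in the camera images.
- spacer_center (a point): Centre (half-way up) of the loose plain steel spacer ring: outer diameter 44 mm, bore 18 mm, 16 mm thick, about 90 g, lying flat on the bench; its z axis is the ring's axis. It starts on either side (near or far) of the wooden block's left end, in the place that the tin does not take.
- spindle_base (a point): Point on the spindle axis at the top face of the collar, 80 mm above the bench: the seat for the ring. The collar is 40 mm in diameter and 20 mm high, on a round dark gear head 72 mm in diameter. The steel spindle points straight up (+z) from here: 14 mm diameter, 30 mm long, its last 4 mm tapered to 10 mm.
- spindle_tip (a point): Top end of the spindle, on its axis, 110 mm above the bench. The grinder is fixed, on its back in a wooden cradle; its yellow body (62 mm thick, top at most 70 mm above the bench) runs from the gear head along this point's +y axis for 280 mm.
- nut_center (a point): Centre (half-way up) of the loose round spindle nut: dark steel, 30 mm diameter, 16 mm high, about 60 g, standing upright on top of the wooden block.
- block_top (a point): Centre of the top face of the fixed wooden block, 64 x 64 mm and 25 mm high.
- tongs_grip (a point): Middle between the two black grip plates of the loose steel spring tongs (120 g), 18 mm above their underside. The tongs lie on the bench, jaws opening sideways. +x points to the jaws, y is the closing line. The plates are 60 mm long, 36 mm high from the underside, 58 mm apart over their outer faces when free. The tongs balance about 10 mm behind this point. Total length 235 mm.
- tongs_hinge (a point): Hinge end of the tongs, 100 mm behind the grip point (round, 32 mm wide, 22 mm high). Both arms swing equally: each 1 mm less over the grip plates closes the jaws 1.9 mm. The spring pushes each plate out with about 2.5 N when free, 4 N at 52 mm over the plates, 7 N at 42 mm; so holding the plates at about 52 mm carries the tongs with open jaws (48 mm).
- tongs_jaws (a point): Point midway between the two flat jaws, 90 mm ahead of the grip point along +x, 11 mm above the tongs' underside. The jaws are 22 mm high from the underside, 50 mm long (25 mm either way along x), 60 mm apart inside when free; with the jaws on the 30 mm nut the grip plates are about 42 mm apart over their outer faces.
- tongs_left (a joint): Swing of one tongs arm: 0 free (open), about 0.08 rad with the jaws on the nut, 0.15 rad at most. The other arm always swings the same amount.
- tin: Bystander: small round tin, 46 mm diameter, 38 mm high, origin at the centre of its underside.
- wrench: Bystander: steel wrench 160 mm long lying flat at the far side of the bench.
- wheel: Bystander: grey grinding wheel of 90 mm diameter, 14 mm high, lying flat; origin at the centre of its underside.

How it is judged:
On the way, in this order (a step that is already met when the one before it is completed fails the run):
1. the spacer ring is fully down on the collar, flat, and let go (horizontal distance between spacer_center and spindle_base below 0.005 m and z of spacer_center in the frame of spindle_base below 0.011 m and angle between the z axis of spacer_center and the z axis of spindle_base, either way round below 0.1 rad and contact force between the fingers and spacer below 0.1 N), for 0.2 s.
2. the tongs have lifted the nut off the block (z of nut_center in the frame of block_top above 0.018 m and contact force between each of tongs_left, tongs_right and nut above 0.5 N and contact force between nut and block below 0.05 N), for 0.2 s.
At the end, for the whole second after the job is handed in: Ring on the collar, flat (0.1 rad), within 5 mm of the spindle axis and 3 mm of the seat. Nut still, gripped by both jaws (over 0.5 N), within 20 mm sideways of the axis, its underside 10 to 112 mm above the tip. Fingers grip the tongs; robot off ring and nut; grinder clear of tongs and nut (horizontal distance between spacer_center and spindle_base below 0.005 m and z of spacer_center in the frame of spindle_base below 0.011 m and angle between the z axis of spacer_center and the z axis of spindle_base, either way round below 0.1 rad and horizontal distance between nut_center and spindle_tip below 0.02 m and z of nut_center in the frame of spindle_tip between 0.018 and 0.12 m and contact force between each of tongs_left, tongs_right and nut above 0.5 N and contact force between the fingers and tongs above 1 N and contact force between grinder and tongs below 0.05 N and contact force between each of grinder, the arm and nut below 0.05 N and contact force between the arm and spacer below 0.05 N and linear speed of nut below 0.03 m/s); the arm keeps its last pose, push and grip.
It fails at once if the robot touches the nut itself (contact force between any of the fingers, the arm and nut above 0.3 N).
It fails at once if the nut is dropped off the block (height (world z) of nut_center below 0.022 m).
It fails at once if the tin, wrench or wheel is moved more than 30 mm (distance of any of tin, wrench, wheel from where it was at the start of the episode above 0.03 m).
It also fails if it takes over 72 s, if anything falls off the work surface, if the arm or the gripper's body presses on something with over 40 N, if the wrist force passes 120 N, or if a joint passes its speed limit or range.

## Working session

There is one attempt and no reset: what is moved stays moved. The work goes in short steps, Python scripts to look and compute and a tool call to move; the robot and the scene stay as the last step left them, time stands still between calls to the robot, and variables do not carry over. Pictures are saved under pics/ and viewed, at most 10 in all, crops included, and the job is handed in when it is done.

Besides the shell and the picture viewer there is one more tool, called after "Call:" as a command line: name --argument value ..., lists and objects as JSON in quotes. step_arm: Moves the arm, as the interface text tells. Scaled input: -1 to 1 covers 0.5 m each way for a shift and pi/4 rad each way for a turn. Its arguments: {"type":"object","properties":{"targets":{"type":"string"}},"required":["targets"]}

```bash
ls; mkdir -p pics; python3 - <<'E'
from workcell import bot
import cv2,numpy as np
o=bot.get_obs();print({k:np.round(v,3).tolist() for k,v in o.items()})
ims=[]
for n in("top","scene"):
    im=bot.camera(n)[:,:,::-1];cv2.imwrite(f"pics/{n}0.png",im)
    i=bot.camera_info(n);print(n,{k:(np.round(v,4).tolist() if not isinstance(v,str) else v) for k,v in i.items()})
E
```

```text
pics
{'clock': 0.0, 'joint_pos': [-1.152, 0.241, 0.004, 1.335, -0.0, 1.571], 'joint_vel': [-0.0, 0.0, 0.0, -0.0, 0.001, 0.0], 'tau': [0.0, -37.232, 25.241, 0.017, 0.0, -0.0], 'eef_pos': [0.203, -0.456, 0.23], 'tool_rot': [0.978, 0.208, -0.0, -0.001], 'ft_force': [0.498, 0.022, 0.208], 'ft_torque': [0.01, 0.01, 0.003], 'grasp_force': 0.0, 'grip_width': 0.085}
top {'vertical_fov': 55.3471, 'cx': 251.243, 'cy': 191.9249, 'pose': [[0.018, 0.9987, -0.0471, 0.5395], [-0.9998, 0.018, -0.0012, -0.0669], [-0.0004, 0.0471, 0.9989, 1.0129], [0.0, 0.0, 0.0, 1.0]]}
scene {'vertical_fov': 55.5746, 'cx': 262.4428, 'cy': 196.6741, 'pose': [[0.2133, -0.5765, 0.7888, 1.2565], [0.9769, 0.1354, -0.1652, -0.1769], [-0.0115, 0.8058, 0.5921, 0.5928], [0.0, 0.0, 0.0, 1.0]]}
```

View pics/top0.png

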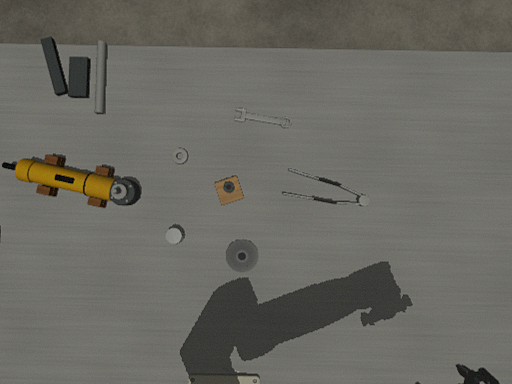

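View pics/scene0.png

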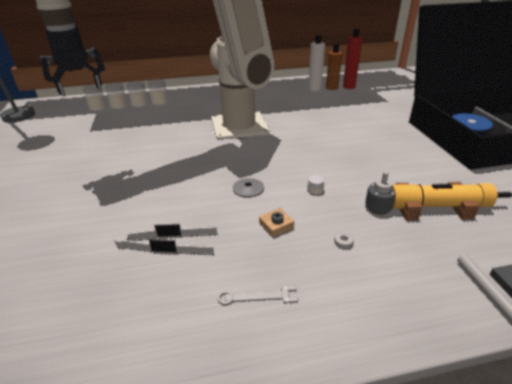

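The top view shows the ring near (181,156), tin (175,235), spindle about (119,190), nut (229,187) on its block, wheel (241,256), and tongs with hinge (364,200) and jaws around (286,181). The scene view agrees, with the ring at (344,240) on the far side and the spindle tip at about (385,175).

```bash
cat > h.py <<'E'
from workcell import bot
import cv2,numpy as np
def ray(i,u,v):
    f=192/np.tan(np.radians(i["vertical_fov"])/2);P=np.array(i["pose"])
    d=P[:3,:3]@np.array([(u-i["cx"])/f,-(v-i["cy"])/f,-1]);return P[:3,3],d
def onz(i,u,v,z):
    o,d=ray(i,u,v);return o+d*(z-o[2])/d[2]
def proj(i,p):
    f=192/np.tan(np.radians(i["vertical_fov"])/2);P=np.array(i["pose"])
    c=P[:3,:3].T@(np.array(p)-P[:3,3]);return np.array([i["cx"]-f*c[0]/c[2],i["cy"]+f*c[1]/c[2]])
E
python3 - <<'E'
from h import *
im=cv2.imread("pics/top0.png");i=bot.camera_info("top");s=bot.camera_info("scene")
print("keys",i.keys())
for n,u,v,z in [("ring",181,156,.012),("spin",119,190,.095),("nut",229,187,.041),("block",229,190,.025),("hinge",364,200,.022),("jawA",287,169,.011),("jawB",283,193,.011),("tin",175,235,.038),("wheel",241,256,.014),("plA",327,182,.036),("plB",325,200,.036)]:
    p=onz(i,u,v,z);print(n,p.round(3),"scene px",proj(s,p).round(0))
c=[im[130:230,85:205],im[155:215,265:380]]
c=[cv2.resize(x,None,fx=k,fy=k,interpolation=cv2.INTER_CUBIC) for x,k in zip(c,(5,5))]
w=max(x.shape[1] for x in c);out=np.vstack([cv2.copyMakeBorder(x,0,0,0,w-x.shape[1],cv2.BORDER_CONSTANT) for x in c])
out=cv2.resize(out,None,fx=.75,fy=.75);print(out.shape);cv2.imwrite("pics/c1.png",out)
hsv=cv2.cvtColor(im,cv2.COLOR_BGR2HSV)
m=cv2.inRange(hsv,(18,150,80),(32,255,255));q=cv2.minAreaRect(cv2.findNonZero(m));print("yellow",q)
m=cv2.inRange(hsv,(5,90,60),(22,255,255));m[:,:205]=0;m[:,255:]=0;print("block",cv2.minAreaRect(cv2.findNonZero(m)))
E
```

```text
keys dict_keys(['vertical_fov', 'cx', 'cy', 'pose'])
ring [0.682 0.129 0.012] scene px [341. 238.]
spin [0.582 0.266 0.095] scene px [382. 177.]
nut [ 0.597 -0.006  0.041] scene px [276. 214.]
block [ 0.59  -0.006  0.025] scene px [275. 217.]
hinge [ 0.57  -0.371  0.022] scene px [121. 236.]
jawA [ 0.652 -0.163  0.011] scene px [214. 249.]
jawB [ 0.585 -0.153  0.011] scene px [216. 229.]
tin [0.467 0.134 0.038] scene px [314. 179.]
wheel [ 0.412 -0.041  0.014] scene px [248. 183.]
plA [ 0.616 -0.268  0.036] scene px [165. 237.]
plB [ 0.568 -0.263  0.036] scene px [167. 223.]
(600, 450, 3)
yellow ((63.078651428222656, 178.32583618164062), (98.78827667236328, 21.88632583618164), 12.994616508483887)
block ((228.8000030517578, 189.90000915527344), (23.08462905883789, 23.08462905883789), 71.56504821777344)
```

View pics/c1.png

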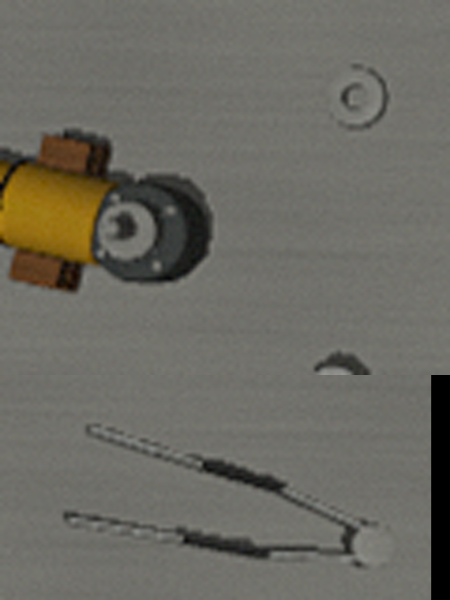

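Call:
step_arm --targets "1 .48 .58 0 0 0 .86;1 .48 .58 0 0 0 .86;1 .48 .58 0 0 0 .86;1 .48 .58 0 0 0 .86;1 .48 .58 0 0 0 .86;1 .48 .58 0 0 0 .86;1 .48 .58 0 0 0 .86;1 .48 .58 0 0 0 .86;1 .48 .58 0 0 0 .86;1 .48 .58 0 0 0 .86"

```text
clock: 0.93
eef_pos: [0.4469, -0.1615, 0.2308]
tool_rot: [0.852, 0.524, 0.001, -0.001]
ft_force: [0.0, -1.0, -0.0]
grip_width: 0.0854
grasp_force: 0.0
```

Call:
step_arm --targets "1 .46 .59 -.06 0 0 .86;1 .46 .59 -.06 0 0 .86;1 .46 .59 -.06 0 0 .86;1 .46 .59 -.06 0 0 .86;1 .46 .59 -.06 0 0 .86;1 .46 .59 -.06 0 0 .86;1 .46 .59 -.06 0 0 .86;1 .46 .59 -.06 0 0 .86;1 .46 .59 -.06 0 0 .86;1 .46 .59 -.06 0 0 .86"

```text
clock: 1.77
eef_pos: [0.6755, 0.1343, 0.1953]
tool_rot: [0.631, 0.776, -0.001, -0.002]
ft_force: [-0.9, -0.4, -1.4]
grip_width: 0.0853
grasp_force: 0.0
```

```bash
python3 - <<'E'
from h import *
o=bot.get_obs();print(o["eef_pos"].round(4) if hasattr(o["eef_pos"],'round') else o["eef_pos"],np.round(o["tool_rot"],3),np.round(o["joint_pos"],2),o["clock"])
i=bot.camera_info("wrist");print(np.round(i["pose"],3).tolist(),i["vertical_fov"],i["cx"],i["cy"])
im=bot.camera("wrist")[:,:,::-1];cv2.imwrite("pics/w1.png",im)
for n,p in dict(ring=(.682,.129,.016),tip=(.58,.266,.11)).items():print(n,proj(i,p))
E
```

```text
[0.6755 0.1343 0.1953] [ 0.631  0.776 -0.001 -0.002] [0.2  0.65 0.55 1.47 0.   1.56] 1.7667
[[0.979, -0.197, -0.053, 0.662], [0.204, 0.94, 0.273, 0.204], [-0.004, -0.278, 0.961, 0.338], [0.0, 0.0, 0.0, 1.0]] 61.26723202631661 264.38295100554956 196.6146106322224
ring [270.11461527 181.41470282]
tip [155.54797207 -29.92489269]
```

View pics/w1.png

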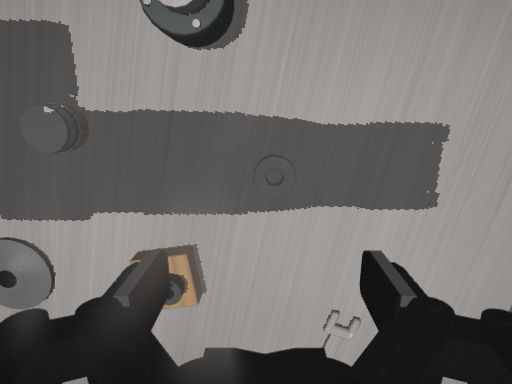

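The wrist view shows the ring, in the arm's shadow, at about (274,175), the gear head at the top (195,20) and the nut near (172,290).

```bash
python3 - <<'E'
from h import *
i=bot.camera_info("wrist");im=cv2.imread("pics/w1.png");g=cv2.cvtColor(im,6)
c=g[145:206,244:306];b=cv2.createCLAHE(4,(2,2)).apply(cv2.resize(c,None,fx=4,fy=4,interpolation=2));b=cv2.GaussianBlur(b,(5,5),0)
for r0,r1 in((70,100),(28,48)):
    h=cv2.HoughCircles(b,cv2.HOUGH_GRADIENT,1,200,param1=60,param2=12,minRadius=r0,maxRadius=r1)
    if h is not None:
        x,y,r=h[0,0];u,v=(x+.5)/4-.5+244,(y+.5)/4-.5+145;print(u,v,r/4,onz(i,u,v,.016),"top edge");
print("outer px expected",np.linalg.norm(proj(i,(.682,.107,.016))-proj(i,(.682,.151,.016)))/2)
t=bot.camera_info("top");print("from top",onz(t,180.5,155.9,.012))
cv2.imwrite("pics/c2.png",b)
E
```

```text
274.25 175.25 21.425 [0.68296264 0.132534   0.016     ] top edge
274.75 177.0 9.2 [0.68384618 0.13085408 0.016     ] top edge
outer px expected 21.071802866233366
from top [0.68232049 0.13058092 0.012     ]
```

View pics/c2.png

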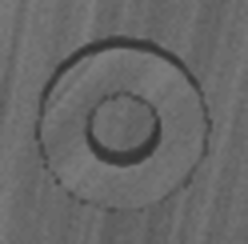

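Call:
step_arm --targets "1 .016 -.006 -.1 0 0 0;1 .016 -.006 -.18 0 0 0;1 .016 -.006 -.25 0 0 0;1 .016 -.006 -.3 0 0 0;1 .016 -.006 -.34 0 0 0;1 .016 -.006 -.365 0 0 0;1 .016 -.006 -.38 0 0 0;1 .016 -.006 -.387 0 0 0;1 .016 -.006 -.387 0 0 0;1 .016 -.006 -.387 0 0 0"

```text
clock: 2.65
eef_pos: [0.6825, 0.1251, 0.0096]
tool_rot: [0.634, 0.774, 0.001, 0.001]
ft_force: [0.2, -0.6, -0.2]
grip_width: 0.0852
grasp_force: 0.0
```

Call:
step_arm --targets "-.2 0 0 0 0 0 0;-.2 0 0 0 0 0 0;-.2 0 0 0 0 0 0;-.2 0 0 0 0 0 0;-.2 0 0 0 0 0 0;-.2 0 0 0 0 0 0;-.2 0 0 0 0 0 0;-.2 0 0 0 0 0 0"

```text
clock: 3.32
eef_pos: [0.6824, 0.1255, 0.0095]
tool_rot: [0.633, 0.774, 0.001, 0.001]
ft_force: [-0.8, 0.2, 6.3]
grip_width: 0.0395
grasp_force: 59.6
```

Call:
step_arm --targets ".3 0 0 0 0 0 0;.6 0 0 0 0 0 0;.6 0 0 0 0 0 0;.6 .002 .01 0 0 0 0;.6 .002 .01 0 0 0 0;.6 .002 .01 0 0 0 0"

```text
clock: 3.82
eef_pos: [0.6822, 0.1306, 0.0074]
tool_rot: [0.633, 0.774, -0.0, -0.0]
ft_force: [-0.1, 0.6, -0.0]
grip_width: 0.0686
grasp_force: 0.0
```

```bash
python3 - <<'E'
from h import *
o=bot.get_obs();print(o["eef_pos"],o["grip_width"])
i=bot.camera_info("wrist");im=bot.camera("wrist")[:,:,::-1]
print(proj(i,(.683,.131,.016)))
cv2.imwrite("pics/w2.png",im)
E
```

```text
[0.68219676 0.13064097 0.00742981] 0.06857348277087574
[265.86117776 262.62250021]
```

View pics/w2.png

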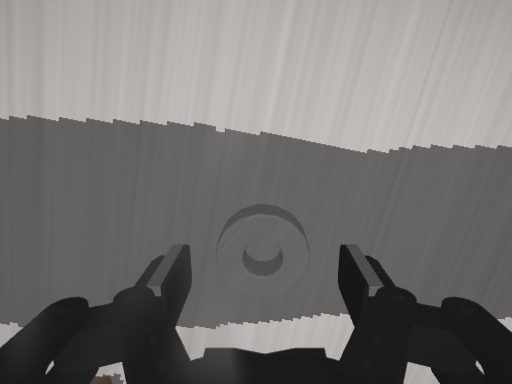

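The ring now lies slightly to the far-left of the pads' centre, with its top face centred near (263,254).

```bash
python3 - <<'E'
from h import *
i=bot.camera_info("wrist")
for v in(252,254,256):print(onz(i,263,v,.016))
print(onz(i,263,297,.016),onz(i,217,255,.016),onz(i,310,255,.016))
E
```

```text
[0.6806641  0.13577953 0.016     ]
[0.68086071 0.13480071 0.016     ]
[0.68105807 0.13381816 0.016     ]
[0.68527629 0.11281779 0.016     ] [0.66041341 0.13015612 0.016     ] [0.70195104 0.13855382 0.016     ]
```

Call:
step_arm --targets ".6 -.002 .008 0 0 0 0;.6 -.002 .008 -.013 0 0 0;.6 -.002 .008 -.013 0 0 0;.6 -.002 .008 -.013 0 0 0;-.2 -.002 .008 -.013 0 0 0;-.2 -.002 .008 -.013 0 0 0;-.2 -.002 .008 -.013 0 0 0;-.2 -.002 .008 -.013 0 0 0;-.2 -.002 .008 -.013 0 0 0;-.2 -.002 .008 -.013 0 0 0"

```text
clock: 4.7
eef_pos: [0.6818, 0.1342, 0.0018]
tool_rot: [0.633, 0.774, 0.0, 0.0]
ft_force: [-0.0, -0.8, 2.6]
grip_width: 0.0412
grasp_force: 60.9
```

Call:
step_arm --targets "-.2 0 0 .06 0 0 0;-.2 0 0 .13 0 0 0;-.2 0 0 .2 0 0 0;-.2 0 0 .28 0 0 0;-.2 -.05 .05 .36 0 0 0;-.2 -.1 .1 .4 0 0 0;-.2 -.15 .17 .4 0 0 0;-.2 -.2 .23 .4 0 0 0;-.2 -.2 .23 .4 0 0 0;-.2 -.2 .23 .4 0 0 0"

```text
clock: 5.53
eef_pos: [0.5791, 0.2518, 0.2015]
tool_rot: [0.631, 0.775, -0.0, -0.0]
ft_force: [0.4, -0.4, -1.2]
grip_width: 0.0413
grasp_force: 61.2
```

```bash
python3 - <<'E'
from h import *
t=bot.camera_info("top");print("collar top",onz(t,118.9,191.3,.08))
o=bot.get_obs();print(o["eef_pos"],o["grip_width"],o["grasp_force"])
i=bot.camera_info("wrist");im=bot.camera("wrist")[:,:,::-1]
print(proj(i,(.58,.267,.11)),proj(i,(.58,.267,.08)))
cv2.imwrite("pics/w3.png",im)
E
```

```text
collar top [0.57897642 0.27184882 0.08      ]
[0.57908094 0.25181719 0.20149273] 0.04134722522100318 61.16007702324893
[269.57072924 180.91324131] [269.03454503 172.48242478]
```

View pics/w3.png

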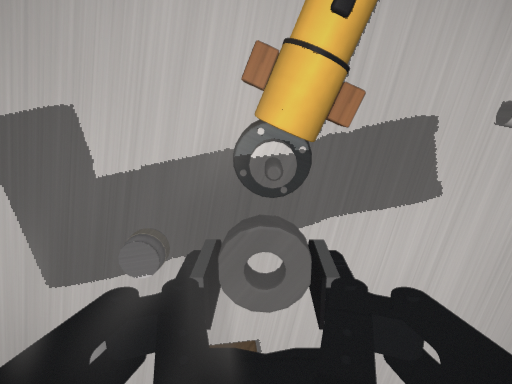

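Ring is held level between the pads around (265,263); spindle tip near (274,174), collar about (272,160), gear head (272,159).

```bash
cat > m.py <<'E'
from h import *
def circ(g,x0,y0,x1,y1,rs,k=4,p2=12):
    b=cv2.createCLAHE(4,(2,2)).apply(cv2.resize(g[y0:y1,x0:x1],None,fx=k,fy=k,interpolation=2));b=cv2.GaussianBlur(b,(7,7),0)
    h=cv2.HoughCircles(b,cv2.HOUGH_GRADIENT,1,8,param1=60,param2=p2,minRadius=int(rs[0]*k),maxRadius=int(rs[1]*k))
    return [] if h is None else [(round((x+.5)/k-.5+x0,1),round((y+.5)/k-.5+y0,1),round(r/k,1)) for x,y,r in h[0,:3]]
E
python3 - <<'E'
from m import *
i=bot.camera_info("wrist");g=cv2.cvtColor(cv2.imread("pics/w3.png"),6)
def show(n,L,z):
    for u,v,r in L:print(n,u,v,r,onz(i,u,v,z).round(4))
show("tip",circ(g,250,150,300,200,(4,11)),.11)
show("collar",circ(g,235,125,310,200,(20,29)),.08)
show("head",circ(g,220,105,325,210,(34,45)),.06)
show("ring",circ(g,205,205,325,320,(38,52)),.2157)
show("bore",circ(g,230,235,300,300,(14,24)),.2157)
im=cv2.imread("pics/w3.png");a=cv2.resize(im[110:205,220:325],None,fx=5,fy=5,interpolation=2);a=cv2.convertScaleAbs(a,alpha=1.6);cv2.imwrite("pics/c3.png",a)
E
```

```text
tip 273.8 172.5 6.3 [0.5831 0.2722 0.11  ]
tip 274.0 170.0 10.6 [0.5828 0.2741 0.11  ]
tip 287.0 182.2 10.8 [0.5942 0.267  0.11  ]
collar 272.8 164.2 23.6 [0.583  0.2728 0.08  ]
collar 273.8 162.5 25.0 [0.5835 0.2743 0.08  ]
collar 271.8 160.8 26.6 [0.5816 0.2754 0.08  ]
head 272.0 157.2 39.9 [0.5822 0.2752 0.06  ]
head 271.8 160.0 37.2 [0.5826 0.2727 0.06  ]
head 273.5 155.2 42.2 [0.5832 0.2771 0.06  ]
ring 264.8 263.8 49.4 [0.5801 0.253  0.2157]
ring 262.8 264.2 47.7 [0.5793 0.2526 0.2157]
ring 264.5 276.5 50.2 [0.5813 0.2468 0.2157]
bore 264.0 271.2 20.4 [0.5805 0.2494 0.2157]
bore 264.2 266.5 23.1 [0.5802 0.2516 0.2157]
bore 264.2 273.2 22.2 [0.5808 0.2484 0.2157]
```

View pics/c3.png

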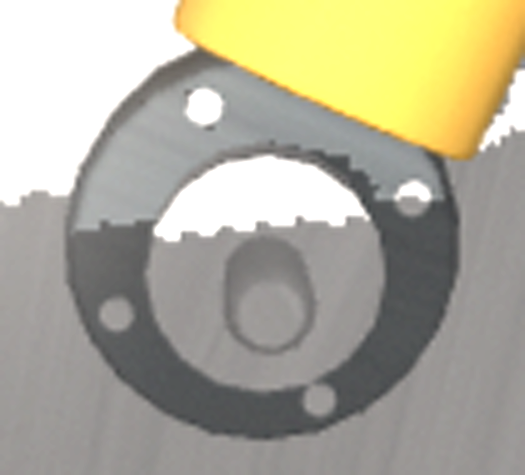

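Call:
step_arm --targets "-.2 .004 .048 0 0 0 0;-.2 .004 .048 0 0 0 0;-.2 .004 .048 -.06 0 0 0;-.2 .004 .048 -.11 0 0 0;-.2 .004 .048 -.14 0 0 0;-.2 .004 .048 -.162 0 0 0;-.2 .004 .048 -.162 0 0 0;-.2 .004 .048 -.162 0 0 0;-.2 .004 .048 -.162 0 0 0;-.2 .004 .048 -.162 0 0 0"

```text
clock: 6.42
eef_pos: [0.5846, 0.2734, 0.122]
tool_rot: [0.634, 0.774, 0.001, 0.001]
ft_force: [0.2, 0.2, -0.2]
grip_width: 0.0411
grasp_force: 61.2
```

```bash
python3 - <<'E'
from m import *
o=bot.get_obs();print(o["eef_pos"].round(4),np.round(o["joint_vel"],3),o["ft_force"])
i=bot.camera_info("wrist");im=bot.camera("wrist")[:,:,::-1];cv2.imwrite("pics/w4.png",im)
s=bot.camera_info("scene");ims=bot.camera("scene")[:,:,::-1];cv2.imwrite("pics/s4.png",ims)
print(proj(i,(.583,.273,.11)),proj(s,(.583,.273,.11)))
a=cv2.resize(im[190:330,195:335],(400,400),interpolation=2)
b=cv2.resize(ims[130:220,340:430],(400,400),interpolation=2)
cv2.imwrite("pics/c4.png",cv2.convertScaleAbs(np.hstack([a,b]),alpha=1.4))
E
```

```text
[0.5846 0.2734 0.122 ] [ 0.005 -0.006 -0.005 -0.002  0.    -0.   ] [ 0.15424305  0.16652645 -0.20824334]
[260.76658963 244.17223415] [385.64689383 172.08655392]
```

View pics/c4.png

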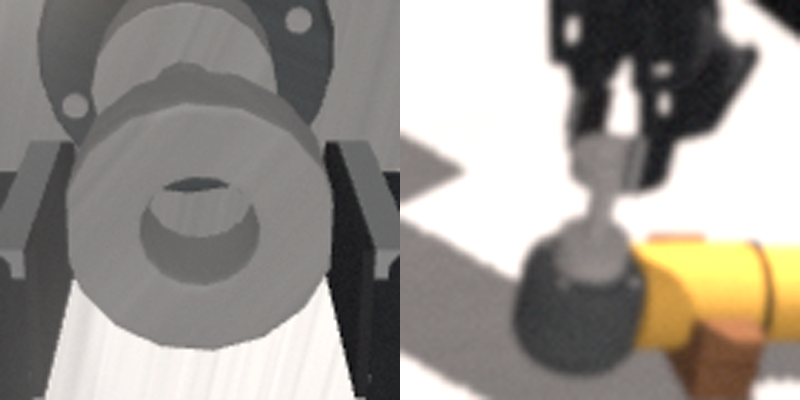

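The left crop shows the ring's face centred around (265,269) in the wrist image with the spindle hidden behind it; the right crop (scene) shows the ring just above the spindle.

```bash
python3 - <<'E'
from m import *
i=bot.camera_info("wrist");s=bot.camera_info("scene");P=np.array(i["pose"]);f=192/np.tan(np.radians(i["vertical_fov"])/2)
print("f",f,"cam",P[:3,3],"tcp",bot.get_obs()["eef_pos"])
for z in(.127,.132,.136,.14):
    p=onz(i,264.8,269.3,z);print(z,p.round(4),"width44 px",f*.044/-(P[:3,:3].T@(p-P[:3,3]))[2])
# scene crop scale 400/90
for n,x,y in(("ring top",607,140),("ring L",573,165),("ring R",640,165),("tip",601,190),("collar L",556,250),("collar R",628,250)):
    u,v=340+(x-400)*90/400-.4,130+y*90/400-.4;print(n,round(u,1),round(v,1))
print("exp tip",proj(s,(.583,.273,.11)),"collar",proj(s,(.583,.273,.08)),"ring top c",proj(s,(.585,.273,.136)),"bot",proj(s,(.585,.273,.120)))
print("dx/px",proj(s,(.583,.283,.11)))
E
```

```text
f 324.21997176324294 cam [0.56999446 0.3429245  0.26473724] tcp [0.58426656 0.27349309 0.12186108]
0.127 [0.5856 0.2686 0.127 ] width44 px 92.9374814315928
0.132 [0.585  0.2713 0.132 ] width44 px 96.43828811186228
0.136 [0.5846 0.2734 0.136 ] width44 px 99.43472613130628
0.14 [0.5841 0.2756 0.14  ] width44 px 102.62334015744294
ring top 386.2 161.1
ring L 378.5 166.7
ring R 393.6 166.7
tip 384.8 172.3
collar L 374.7 185.8
collar R 390.9 185.8
exp tip [385.64689383 172.08655392] collar [383.37830644 182.25494206] ring top c [388.09111162 163.35997232] bot [386.82042847 169.03161062]
dx/px [389.40459446 171.57982187]
```

Call:
step_arm --targets "-.2 -.003 .002 0 0 0 0;-.2 -.003 .002 -.006 0 0 0;-.2 -.003 .002 -.012 0 0 0;-.2 -.003 .002 -.018 0 0 0;-.2 -.003 .002 -.024 0 0 0;-.2 -.003 .002 -.024 0 0 0;-.2 -.003 .002 -.024 0 0 0"

```text
clock: 7.1
eef_pos: [0.5815, 0.2741, 0.1077]
tool_rot: [0.633, 0.774, -0.0, -0.0]
ft_force: [1.0, 0.3, 0.1]
grip_width: 0.0408
grasp_force: 61.2
```

Call:
step_arm --targets "-.2 0 0 -.004 0 0 0;-.2 0 0 -.008 0 0 0;-.2 0 0 -.012 0 0 0;-.2 0 0 -.012 0 0 0;-.2 0 0 -.012 0 0 0"

```text
clock: 7.52
eef_pos: [0.5817, 0.2741, 0.1021]
tool_rot: [0.633, 0.774, -0.0, -0.0]
ft_force: [0.0, 1.3, -1.2]
grip_width: 0.0411
grasp_force: 61.2
```

Call:
step_arm --targets "-.2 0 0 -.005 0 0 0;-.2 0 0 -.01 0 0 0;-.2 0 0 -.015 0 0 0;-.2 0 0 -.02 0 0 0;-.2 0 0 -.02 0 0 0;-.2 0 0 -.02 0 0 0"

```text
clock: 8.02
eef_pos: [0.5816, 0.2741, 0.0919]
tool_rot: [0.633, 0.774, -0.0, -0.0]
ft_force: [-0.6, 0.5, -0.1]
grip_width: 0.0409
grasp_force: 61.2
```

Call:
step_arm --targets "-.2 0 0 -.005 0 0 0;-.2 0 0 -.01 0 0 0;-.2 0 0 -.015 0 0 0;-.2 0 0 -.015 0 0 0;-.2 0 0 -.015 0 0 0"

```text
clock: 8.43
eef_pos: [0.5816, 0.2741, 0.0844]
tool_rot: [0.633, 0.774, -0.0, -0.0]
ft_force: [0.5, -0.3, -1.0]
grip_width: 0.0413
grasp_force: 61.2
```

Call:
step_arm --targets "-.2 0 0 -.004 0 0 0;-.2 0 0 -.004 0 0 0;-.2 0 0 -.004 0 0 0"

```text
clock: 8.68
eef_pos: [0.5818, 0.2742, 0.0827]
tool_rot: [0.633, 0.774, -0.0, -0.0]
ft_force: [-0.5, -0.7, -1.5]
grip_width: 0.041
grasp_force: 61.2
```

Call:
step_arm --targets ".2 0 0 0 0 0 0;.5 0 0 0 0 0 0;.5 0 0 0 0 0 0;.5 0 0 0 0 0 0;.5 0 0 0 0 0 0;.5 0 0 0 0 0 0"

```text
clock: 9.18
eef_pos: [0.5819, 0.2742, 0.0829]
tool_rot: [0.633, 0.774, 0.0, 0.0]
ft_force: [-1.1, 0.1, 0.1]
grip_width: 0.064
grasp_force: 0.0
```

Call:
step_arm --targets ".5 0 0 .05 0 0 0;.5 0 0 .12 0 0 0;.5 0 0 .2 0 0 0;.5 0 0 .24 0 0 0;.5 0 0 .24 0 0 0;.5 0 0 .24 0 0 0;.5 0 0 .24 0 0 0"

```text
clock: 9.77
eef_pos: [0.5814, 0.274, 0.2019]
tool_rot: [0.633, 0.774, -0.001, -0.0]
ft_force: [-0.6, -0.9, -0.0]
grip_width: 0.0642
grasp_force: 0.0
```

```bash
python3 - <<'E'
from m import *
o=bot.get_obs();print(o["eef_pos"].round(4))
i=bot.camera_info("wrist");im=bot.camera("wrist")[:,:,::-1];cv2.imwrite("pics/w5.png",im)
u,v=proj(i,(.583,.273,.096)).round().astype(int);print(u,v)
g=cv2.cvtColor(im,6);f=lambda n,L,z:[print(n,c,onz(i,c[0],c[1],z).round(4)) for c in L]
f("ringtop",circ(g,u-50,v-50,u+50,v+50,(22,36)),.096)
f("head",circ(g,u-60,v-60,u+60,v+60,(37,50)),.06)
f("tip",circ(g,u-25,v-25,u+25,v+25,(5,9)),.11)
a=cv2.resize(im[v-60:v+60,u-60:u+60],(400,400),interpolation=2)
w=bot.camera("scene")[:,:,::-1];cv2.imwrite("pics/s5.png",w)
cv2.imwrite("pics/c5.png",np.hstack([a,cv2.resize(w[140:230,340:430],(400,400),interpolation=2)]))
E
```

```text
[0.5814 0.274  0.2019]
266 196
ringtop (np.float64(265.2), np.float64(196.5), np.float32(27.2)) [0.5824 0.2725 0.096 ]
ringtop (np.float64(258.2), np.float64(182.5), np.float32(32.0)) [0.5747 0.2827 0.096 ]
ringtop (np.float64(266.2), np.float64(194.5), np.float32(25.1)) [0.5828 0.2743 0.096 ]
head (np.float64(264.8), np.float64(180.2), np.float32(38.6)) [0.5811 0.2772 0.06  ]
head (np.float64(263.0), np.float64(179.2), np.float32(40.6)) [0.5794 0.2777 0.06  ]
head (np.float64(273.0), np.float64(182.0), np.float32(46.6)) [0.5887 0.277  0.06  ]
tip (np.float64(264.5), np.float64(199.5), np.float32(6.0)) [0.5815 0.2741 0.11  ]
tip (np.float64(262.8), np.float64(197.0), np.float32(8.6)) [0.5799 0.2758 0.11  ]
tip (np.float64(266.5), np.float64(199.5), np.float32(7.8)) [0.583  0.2744 0.11  ]
```

View pics/c5.png

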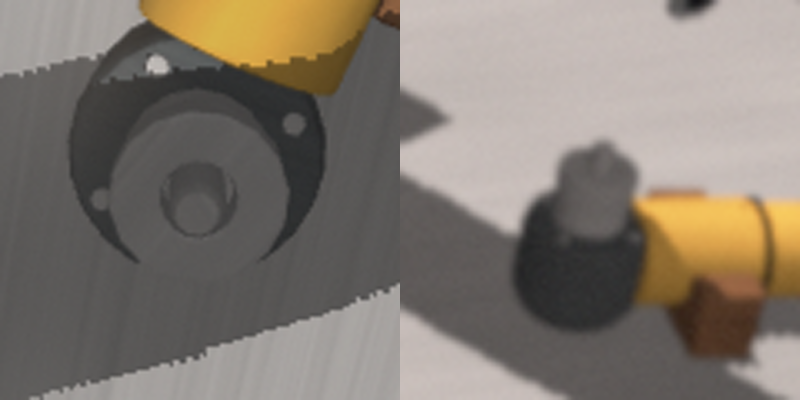

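The ring sits flush on the collar with the spindle centred in its bore (left crop), and the scene crop agrees. Now the tongs.

```bash
python3 - <<'E'
from m import *
t=bot.camera_info("top")
a=onz(t,329.8,181.4,.03);b=onz(t,325,199.8,.03);h=onz(t,364.2,200.3,.022);j=(onz(t,289,169.4,.02)+onz(t,283.1,192.9,.02))/2
g=(a+b)/2;print("plates",a,b,"dist",np.linalg.norm(a-b),"grip",g,"hinge",h,"tips",j)
d=(j-h)[:2];print("L hinge-grip",np.linalg.norm((g-h)[:2]),"hinge-tip",np.linalg.norm(d),"dir deg",np.degrees(np.arctan2(d[1],d[0])),np.degrees(np.arctan2(*(g-h)[1::-1])))
# plates by colour (darkest) in the untouched top picture
im=cv2.imread("pics/top0.png");gr=cv2.cvtColor(im,6)
m=(gr[170:210,305:348]<45).astype(np.uint8);n,l,st,c=cv2.connectedComponentsWithStats(m)
for k in range(1,n):
    if st[k,4]>10:print(st[k],c[k]+[305,170],onz(t,*(c[k]+[305,170]),.025))
E
```

```text
plates [ 0.61798562 -0.27657715  0.03      ] [ 0.56823282 -0.26408714  0.03      ] dist 0.051296604315132714 grip [ 0.59310922 -0.27033215  0.03      ] hinge [ 0.56902671 -0.37176224  0.022     ] tips [ 0.61737151 -0.15980627  0.02      ]
L hinge-grip 0.10424985272463548 hinge-tip 0.21739952847181604 dir deg 77.15127666746159 76.64359662314537
[14  8 22  8 63] [328.98412698 181.38095238] [ 0.61839684 -0.27543708  0.025     ]
[ 9 28 23  5 42] [325.         200.30952381] [ 0.56700414 -0.26510187  0.025     ]
```

Call:
step_arm --targets "1 .01 -.544 0 0 0 -.28;1 .01 -.544 0 0 0 -.28;1 .01 -.544 0 0 0 -.28;1 .01 -.544 0 0 0 -.28;1 .01 -.544 0 0 0 -.28;1 .01 -.544 0 0 0 -.28;1 .01 -.544 0 0 0 -.28;1 .01 -.544 0 0 0 -.28;1 .01 -.544 0 0 0 -.28"

```text
clock: 10.62
eef_pos: [0.586, 0.0007, 0.2013]
tool_rot: [0.716, 0.698, -0.001, -0.001]
ft_force: [0.5, 1.4, -0.5]
grip_width: 0.0852
grasp_force: 0.0
```

Call:
step_arm --targets "1 .01 -.544 0 0 0 -.27;1 .01 -.544 0 0 0 -.27;1 .01 -.544 0 0 0 -.27;1 .01 -.544 0 0 0 -.27;1 .01 -.544 0 0 0 -.27;1 .01 -.544 0 0 0 -.27;1 .01 -.544 0 0 0 -.27;1 .01 -.544 0 0 0 -.27;1 .01 -.544 0 0 0 -.27;1 .01 -.544 0 0 0 -.27"

```text
clock: 11.45
eef_pos: [0.5921, -0.2678, 0.2018]
tool_rot: [0.784, 0.621, -0.0, -0.001]
ft_force: [0.0, 0.6, 0.9]
grip_width: 0.0854
grasp_force: 0.0
```

```bash
python3 - <<'E'
from m import *
o=bot.get_obs();q=o["tool_rot"];print(o["eef_pos"].round(4),np.degrees(2*np.arctan2(q[1],q[0]))-90,o["clock"])
i=bot.camera_info("wrist");im=bot.camera("wrist")[:,:,::-1];cv2.imwrite("pics/w6.png",im)
print([proj(i,p).round().tolist() for p in((.593,-.27,.036),(.618,-.276,.036),(.568,-.264,.036),(.569,-.371,.022))])
gr=cv2.cvtColor(im,6);m=(gr<50).astype(np.uint8);n,l,st,c=cv2.connectedComponentsWithStats(m)
for k in range(1,n):
    if st[k,4]>60:
        r=cv2.minAreaRect(cv2.findNonZero((l==k).astype(np.uint8)));print(st[k],c[k].round(1),np.round(r[1],1),round(r[2],1),onz(i,*c[k],.025).round(4))
E
```

```text
[ 0.5921 -0.2678  0.2018] -13.242605342044868 11.45
[[266.0, 180.0], [292.0, 180.0], [240.0, 180.0], [265.0, 268.0]]
[  0   0  38  21 482] [15.2  7.6] [20. 37.] 90.0 [ 0.4133 -0.0708  0.025 ]
[ 27   0  45  35 195] [55.7 19.7] [13.2 54.9] 50.5 [ 0.4441 -0.0879  0.025 ]
[288 146  11  63 452] [293.2 176. ] [ 8.  61.9] 3.4 [ 0.6202 -0.2749  0.025 ]
[240 149   7  60 171] [243.2 179.7] [59.  4.] 86.0 [ 0.5701 -0.2671  0.025 ]
[    0   251   512   133 29643] [264.3 345.3] [132. 511.] 90.0 [ 0.5449 -0.4679  0.025 ]
```

Call:
step_arm --targets "1 .006 .001 -.08 0 0 0;1 .006 .001 -.15 0 0 0;1 .006 .001 -.22 0 0 0;1 .006 .001 -.28 0 0 0;1 .006 .001 -.33 0 0 0;1 .006 .001 -.37 0 0 0;1 .006 .001 -.39 0 0 0;1 .006 .001 -.398 0 0 0;1 .006 .001 -.398 0 0 0;1 .006 .001 -.398 0 0 0"

```text
clock: 12.33
eef_pos: [0.596, -0.269, 0.0053]
tool_rot: [0.784, 0.621, 0.001, 0.001]
ft_force: [0.5, 0.5, 0.5]
grip_width: 0.085
grasp_force: 0.0
```

Call:
step_arm --targets ".6 0 0 0 0 0 0;.4 0 0 0 0 0 0;.3 0 0 0 0 0 0;.22 0 0 0 0 0 0;.22 0 0 0 0 0 0;.22 0 0 0 0 0 0;.22 0 0 0 0 0 0;.22 0 0 0 0 0 0"

```text
clock: 13.0
eef_pos: [0.5962, -0.2698, 0.006]
tool_rot: [0.785, 0.62, 0.001, 0.002]
ft_force: [-0.6, -0.1, 5.2]
grip_width: 0.0518
grasp_force: 5.6
```

Call:
step_arm --targets ".22 0 0 .02 0 0 0;.22 0 0 .05 0 0 0;.22 0 0 .08 0 0 0;.22 0 0 .12 0 0 0;.22 0 0 .15 0 0 0;.22 0 0 .15 0 0 0;.22 0 0 .15 0 0 0"

```text
clock: 13.58
eef_pos: [0.5955, -0.2698, 0.0801]
tool_rot: [0.785, 0.62, 0.001, 0.001]
ft_force: [-1.2, 0.4, -2.1]
grip_width: 0.0525
grasp_force: 3.8
```

Call:
step_arm --targets ".22 -.005 .03 0 0 0 0;.22 -.01 .08 0 0 0 0;.22 -.015 .13 0 0 0 0;.22 -.02 .18 0 0 0 0;.22 -.025 .23 0 0 0 0;.22 -.03 .28 0 0 0 0;.22 -.035 .32 0 0 0 0;.22 -.039 .352 0 0 0 0;.22 -.039 .352 0 0 0 0;.22 -.039 .352 0 0 0 0"

```text
clock: 14.42
eef_pos: [0.5742, -0.0925, 0.0775]
tool_rot: [0.784, 0.621, -0.001, -0.001]
ft_force: [-0.0, -0.1, -1.1]
grip_width: 0.0526
grasp_force: 3.8
```

```bash
python3 - <<'E'
from m import *
o=bot.get_obs();q=o["tool_rot"];print(o["eef_pos"].round(4),np.degrees(2*np.arctan2(q[1],q[0]))-90,o["grip_width"],o["grasp_force"],o["clock"],o["ft_force"])
i=bot.camera_info("wrist");im=bot.camera("wrist")[:,:,::-1];cv2.imwrite("pics/w7.png",im);cv2.imwrite("pics/s7.png",bot.camera("scene")[:,:,::-1]);cv2.imwrite("pics/t7.png",bot.camera("top")[:,:,::-1])
print("nut exp",proj(i,(.597,-.006,.041)),"jaw mid exp",proj(i,(o["eef_pos"][0]+.0205,o["eef_pos"][1]+.0877,.075)))
hsv=cv2.cvtColor(im,cv2.COLOR_BGR2HSV);gr=cv2.cvtColor(im,6)
m=cv2.inRange(hsv,(5,80,40),(24,255,255));n,l,st,c=cv2.connectedComponentsWithStats(m)
for k in range(1,n):
    if st[k,4]>100:print("orange",st[k],c[k].round(1))
m=(gr<70).astype(np.uint8);m[235:]=0;n,l,st,c=cv2.connectedComponentsWithStats(m)
for k in range(1,n):
    if st[k,4]>80:print("dark",st[k],c[k].round(1))
for v in(40,60,80,100,120,140):print(v,gr[v,150:380:4].tolist())
E
```

```text
[ 0.5742 -0.0925  0.0775] -13.25717664755257 0.052551523252502876 3.766677975654602 14.4167 [-0.012044   -0.09377263 -1.05873078]
nut exp [268.55464644  64.78945806] jaw mid exp [263.36614486  54.09174507]
orange [ 203    0  121  145 9380] [257.1  68.3]
dark [ 246   44   56   48 2042] [272.3  66.9]
dark [ 22 126  70 106 463] [ 72.7 170.4]
dark [  0 179  30  33 799] [ 13.4 195. ]
dark [308 194  28  41 689] [319.8 220.6]
40 [213, 207, 207, 212, 209, 206, 211, 208, 119, 107, 115, 78, 79, 89, 117, 98, 189, 192, 193, 194, 196, 106, 107, 108, 109, 197, 107, 120, 118, 117, 114, 64, 120, 116, 118, 115, 83, 126, 194, 188, 145, 202, 206, 202, 149, 98, 100, 200, 209, 176, 199, 195, 203, 205, 208, 202, 200, 197]
60 [115, 115, 113, 114, 112, 117, 111, 114, 115, 107, 110, 102, 80, 80, 101, 100, 102, 102, 100, 104, 105, 105, 107, 107, 58, 66, 66, 67, 42, 42, 41, 44, 43, 44, 43, 69, 66, 66, 99, 110, 111, 107, 102, 110, 80, 80, 89, 113, 126, 127, 110, 108, 107, 109, 111, 112, 109, 108]
80 [113, 115, 116, 117, 115, 113, 116, 114, 115, 114, 108, 113, 80, 80, 81, 106, 106, 103, 101, 103, 104, 102, 103, 
[... 325 characters left out ...]
9, 112, 112, 112, 112, 110, 108, 105, 96, 95, 113, 80, 80, 101, 110, 109, 112, 108, 115, 114, 110, 108, 110, 111, 114, 111]
120 [113, 115, 115, 114, 117, 116, 118, 116, 114, 117, 114, 113, 113, 83, 81, 86, 113, 114, 116, 93, 105, 108, 109, 106, 103, 103, 105, 104, 105, 109, 104, 101, 99, 86, 114, 116, 113, 114, 111, 114, 115, 114, 101, 81, 80, 111, 113, 104, 116, 113, 110, 115, 114, 110, 110, 112, 113, 114]
140 [115, 114, 115, 115, 115, 116, 116, 118, 117, 116, 114, 109, 113, 109, 85, 83, 117, 115, 113, 116, 116, 115, 114, 104, 109, 99, 116, 117, 121, 119, 119, 116, 116, 114, 117, 115, 116, 113, 116, 112, 113, 115, 80, 82, 103, 114, 110, 114, 115, 116, 112, 113, 115, 113, 111, 111, 112, 114]
```

```bash
python3 - <<'E'
from m import *
o=bot.get_obs();e=o["eef_pos"][:2];print(o["eef_pos"].round(4))
i=bot.camera_info("wrist");im=cv2.imread("pics/w7.png");g=cv2.cvtColor(im,6)
a=np.radians(76.75);d=np.array([np.cos(a),np.sin(a)]);c=np.array([d[1],-d[0]])
L=circ(g,235,30,315,105,(22,32))
for x in L:p=onz(i,x[0],x[1],.041)[:2];print("nut",x,p.round(4),"along,lat from TCP",((p-e)@d).round(4),((p-e)@c).round(4))
m=cv2.inRange(g[:,180:350],74,92)
for v in(50,60,70,80,90,100,120,140):
    xs=np.where((g[v]>=74)&(g[v]<=92))[0];l=xs[(xs>190)&(xs<216)];r=xs[(xs>312)&(xs<340)]
    if len(l) and len(r):
        P=[onz(i,u,v,.0935)[:2]-e for u in(l.max(),r.min())];print(v,l.min(),l.max(),r.min(),r.max(),[(round(q@d,4),round(q@c,4)) for q in P])
E
```

```text
[ 0.5751 -0.0941  0.0782]
nut (np.float32(274.0), np.float32(60.0), np.float32(28.8)) [ 0.6014 -0.0061] along,lat from TCP 0.0917 0.0055
nut (np.float32(276.8), np.float32(61.5), np.float32(31.0)) [ 0.6027 -0.0071] along,lat from TCP 0.091 0.0069
nut (np.float32(271.8), np.float32(62.0), np.float32(29.6)) [ 0.6001 -0.0068] along,lat from TCP 0.0908 0.0043
60 195 205 324 334 [(np.float64(0.0858), np.float64(-0.0211)), (np.float64(0.0857), np.float64(0.0223))]
70 197 206 323 333 [(np.float64(0.0824), np.float64(-0.0209)), (np.float64(0.0823), np.float64(0.0221))]
80 198 207 322 331 [(np.float64(0.0789), np.float64(-0.0207)), (np.float64(0.0788), np.float64(0.0219))]
90 199 208 321 330 [(np.float64(0.0754), np.float64(-0.0206)), (np.float64(0.0753), np.float64(0.0217))]
100 200 208 313 329 [(np.float64(0.0718), np.float64(-0.0207)), (np.float64(0.0717), np.float64(0.0188))]
120 202 210 319 327 [(np.float64(0.0645), np.float64(-0.0203)), (np.float64(0.0643), np.float64(0.0214))]
140 204 212 317 325 [(np.float64(0.0569), np.float64(-0.0199)), (np.float64(0.0568), np.float64(0.021))]
```

Call:
step_arm --targets ".22 .009 -.001 0 0 0 0;.22 .009 -.001 0 0 0 0;.22 .009 -.001 -.02 0 0 0;.22 .009 -.001 -.04 0 0 0;.22 .009 -.001 -.06 0 0 0;.22 .009 -.001 -.075 0 0 0;.22 .009 -.001 -.088 0 0 0;.22 .009 -.001 -.088 0 0 0;.22 .009 -.001 -.088 0 0 0;.22 .009 -.001 -.088 0 0 0"

```text
clock: 15.4
eef_pos: [0.5801, -0.0938, 0.035]
tool_rot: [0.785, 0.62, 0.0, 0.0]
ft_force: [-1.2, -0.9, -1.3]
grip_width: 0.052
grasp_force: 3.8
```

```bash
python3 - <<'E'
from m import *
o=bot.get_obs();e=o["eef_pos"][:2];print(o["eef_pos"].round(4),o["ft_force"],o["clock"])
i=bot.camera_info("wrist");im=bot.camera("wrist")[:,:,::-1];cv2.imwrite("pics/w8.png",im);g=cv2.cvtColor(im,6)
a=np.radians(76.75);d=np.array([np.cos(a),np.sin(a)]);c=np.array([d[1],-d[0]])
print(proj(i,(.600,-.0065,.041)))
dark=(g<72).astype(np.uint8);dark[140:]=0;n,l,st,cc=cv2.connectedComponentsWithStats(dark)
for k in range(1,n):
    if st[k,4]>200:print(st[k],cc[k].round(1))
for v in(30,45,60):print(v,g[v,180:350:3].tolist())
E
```

```text
[ 0.5801 -0.0938  0.035 ] [-1.22530713 -0.904492   -1.28822544] 15.4
[261.58738866  52.49221979]
[ 223   28   75   62 3148] [258.2  57.1]
30 [95, 115, 134, 117, 83, 84, 83, 96, 125, 109, 110, 112, 112, 130, 207, 202, 109, 124, 124, 125, 126, 124, 124, 123, 70, 65, 67, 66, 65, 67, 111, 125, 125, 124, 120, 119, 118, 118, 95, 209, 209, 203, 197, 194, 153, 215, 218, 211, 212, 181, 105, 105, 83, 205, 222, 214, 172]
45 [106, 108, 114, 119, 108, 84, 84, 84, 110, 107, 111, 111, 110, 112, 108, 64, 69, 69, 70, 70, 70, 38, 38, 38, 39, 39, 41, 39, 40, 41, 40, 43, 42, 72, 71, 70, 69, 70, 71, 70, 116, 118, 133, 211, 202, 199, 186, 151, 213, 104, 103, 87, 159, 230, 218, 202, 215]
60 [109, 104, 113, 115, 122, 93, 86, 85, 86, 108, 111, 112, 109, 110, 109, 58, 70, 69, 70, 69, 70, 70, 65, 39, 39, 40, 42, 42, 42, 41, 42, 45, 72, 69, 69, 69, 68, 70, 61, 116, 118, 121, 118, 116, 117, 118, 117, 113, 95, 84, 84, 84, 118, 120, 118, 100, 114]
```

Call:
step_arm --targets ".22 -.003 0 .002 0 0 0;.15 -.003 0 .002 0 0 0;.1 -.003 0 .002 0 0 0;.05 -.003 0 .002 0 0 0;0 -.003 0 .002 0 0 0;-.04 -.003 0 .002 0 0 0;-.08 -.003 0 .002 0 0 0;-.08 -.003 0 .002 0 0 0;-.08 -.003 0 .002 0 0 0;-.08 -.003 0 .002 0 0 0"

```text
clock: 16.28
eef_pos: [0.5784, -0.0938, 0.0359]
tool_rot: [0.785, 0.62, 0.0, 0.0]
ft_force: [-0.3, 0.1, -0.7]
grip_width: 0.0401
grasp_force: 37.6
```

Call:
step_arm --targets "-.1 0 0 .004 0 0 0;-.1 0 0 .01 0 0 0;-.1 0 0 .02 0 0 0;-.1 0 0 .035 0 0 0;-.1 0 0 .055 0 0 0;-.1 0 0 .08 0 0 0;-.1 0 0 .1 0 0 0;-.1 0 0 .1 0 0 0;-.1 0 0 .1 0 0 0;-.1 0 0 .1 0 0 0"

```text
clock: 17.12
eef_pos: [0.5781, -0.0937, 0.0857]
tool_rot: [0.785, 0.62, -0.0, -0.0]
ft_force: [-0.2, -0.1, -1.7]
grip_width: 0.0394
grasp_force: 50.1
```

```bash
python3 - <<'E'
from m import *
o=bot.get_obs();e=o["eef_pos"];print(e.round(4),o["ft_force"],o["grip_width"],o["grasp_force"])
i=bot.camera_info("wrist");im=bot.camera("wrist")[:,:,::-1];cv2.imwrite("pics/w9.png",im);g=cv2.cvtColor(im,6)
a=np.radians(76.75);d=np.array([np.cos(a),np.sin(a)])
p=np.array([*(e[:2]+.091*d),e[2]+.006]);print("nut exp",p,proj(i,p))
dark=(g<72).astype(np.uint8);dark[140:]=0;n,l,st,cc=cv2.connectedComponentsWithStats(dark)
for k in range(1,n):
    if st[k,4]>200:print(st[k],cc[k].round(1))
for v in(40,55):print(v,g[v,195:335:3].tolist())
E
```

```text
[ 0.5781 -0.0937  0.0857] [-0.16405282 -0.12883992 -1.72534305] 0.03943771169189237 50.053603649139404
nut exp [ 0.59896496 -0.00515158  0.09172174] [263.16703979  48.27657059]
[ 228   23   73   66 2932] [261.8  58.7]
40 [107, 186, 181, 181, 179, 117, 170, 123, 109, 100, 77, 64, 64, 114, 73, 115, 116, 116, 62, 61, 62, 61, 62, 62, 61, 62, 60, 60, 62, 114, 112, 109, 107, 110, 110, 81, 96, 143, 219, 204, 178, 109, 111, 107, 194, 202, 203]
55 [99, 96, 96, 99, 99, 99, 86, 106, 109, 105, 78, 75, 63, 64, 64, 65, 64, 64, 36, 35, 38, 36, 37, 38, 38, 38, 38, 37, 41, 65, 65, 64, 63, 63, 65, 83, 95, 117, 217, 203, 159, 107, 111, 110, 196, 195, 204]
```

Call:
step_arm --targets "-.1 0 0 .03 0 0 0;-.1 0 0 .07 0 0 0;-.1 0 0 .11 0 0 0;-.1 0 0 .145 0 0 0;-.1 0 .02 .17 0 0 0;-.1 -.005 .06 .176 0 0 0;-.1 -.008 .11 .176 0 0 0;-.1 -.011 .16 .176 0 0 0;-.1 -.014 .21 .176 0 0 0;-.1 -.016 .25 .176 0 0 0"

```text
clock: 18.0
eef_pos: [0.5694, 0.0328, 0.1729]
tool_rot: [0.784, 0.62, -0.001, -0.001]
ft_force: [-0.5, -0.3, -1.9]
grip_width: 0.0389
grasp_force: 50.1
```

Call:
step_arm --targets "-.1 -.002 .05 0 0 0 0;-.1 -.004 .1 0 0 0 0;-.1 -.006 .15 0 0 0 0;-.1 -.008 .2 0 0 0 0;-.1 -.01 .24 0 0 0 0;-.1 -.012 .27 0 0 0 0;-.1 -.014 .29 0 0 0 0;-.1 -.016 .308 0 0 0 0;-.1 -.016 .308 0 0 0 0;-.1 -.016 .308 0 0 0 0"

```text
clock: 18.83
eef_pos: [0.5621, 0.1849, 0.1734]
tool_rot: [0.784, 0.62, -0.001, 0.0]
ft_force: [-0.2, -0.6, -1.3]
grip_width: 0.0392
grasp_force: 50.1
```

Call:
step_arm --targets "-.1 0 0 0 0 0 0;-.1 0 0 0 0 0 0;-.1 0 0 0 0 0 0;-.1 0 0 0 0 0 0"

```text
clock: 19.17
eef_pos: [0.5625, 0.1845, 0.1739]
tool_rot: [0.785, 0.62, 0.0, 0.0]
ft_force: [0.7, 0.1, -2.2]
grip_width: 0.0391
grasp_force: 50.1
```

```bash
python3 - <<'E'
from m import *
o=bot.get_obs();e=o["eef_pos"];print(e.round(4),o["ft_force"],o["grip_width"],o["grasp_force"],np.abs(o["joint_vel"]).max())
i=bot.camera_info("wrist");im=bot.camera("wrist")[:,:,::-1];cv2.imwrite("pics/w10.png",im);g=cv2.cvtColor(im,6)
a=np.radians(76.75);d=np.array([np.cos(a),np.sin(a)])
p=np.array([*(e[:2]+.091*d),e[2]+.005]);print("nut exp",p.round(4),proj(i,p).round(1),"off axis",(p[:2]-[.583,.2735]).round(4))
for L in circ(g,205,10,325,110,(28,42)):print(L,onz(i,L[0],L[1],p[2]).round(4))
for v in(40,55):print(v,g[v,195:335:3].tolist())
s=bot.camera_info("scene");w=bot.camera("scene");gs=cv2.cvtColor(w,7);u,v=proj(s,(*p[:2],e[2]-.003)).round().astype(int);u2,v2=proj(s,(.583,.2735,.096)).round().astype(int);print(u,v,u2,v2)
print("scene nut rows");[print(y,gs[y,u-14:u+15:2].tolist()) for y in range(v-6,v+7,2)]
r5=cv2.cvtColor(cv2.imread("pics/s5.png"),6)[v2-4:v2+14,u2-10:u2+11].astype(int);print("ring diff",np.abs(r5-gs[v2-4:v2+14,u2-10:u2+11]).mean(),np.median(np.abs(r5-gs[v2-4:v2+14,u2-10:u2+11])))
E
```

```text
[0.5625 0.1845 0.1739] [ 0.74040296  0.10367466 -2.23856883] 0.039134028766641266 50.06023943424225 0.0027651443085202915
nut exp [0.5834 0.2731 0.1789] [263.   48.7] off axis [ 0.0004 -0.0004]
(np.float32(267.2), np.float32(46.8), np.float32(39.9)) [0.5851 0.2734 0.1789]
(np.float32(267.8), np.float32(49.5), np.float32(39.4)) [0.5851 0.2724 0.1789]
(np.float32(262.2), np.float32(46.5), np.float32(37.4)) [0.5832 0.2739 0.1789]
40 [180, 177, 179, 185, 178, 184, 152, 187, 184, 150, 66, 60, 56, 56, 102, 102, 103, 103, 55, 56, 55, 54, 54, 55, 55, 54, 54, 53, 54, 100, 100, 96, 94, 97, 98, 73, 85, 122, 198, 180, 159, 181, 96, 94, 97, 179, 174]
55 [183, 184, 183, 177, 188, 180, 155, 195, 185, 166, 69, 67, 57, 58, 103, 104, 105, 105, 58, 58, 57, 57, 57, 58, 57, 57, 57, 57, 57, 101, 100, 99, 96, 98, 99, 74, 85, 157, 194, 179, 141, 97, 97, 94, 109, 181, 180]
391 150 385 177
scene nut rows
144 [99, 98, 100, 101, 102, 101, 99, 98, 104, 108, 109, 131, 180, 185, 186]
146 [102, 111, 116, 123, 131, 143, 146, 137, 129, 121, 118, 126, 142, 141, 172]
148 [103, 107, 112, 106, 107, 108, 109, 107, 106, 103, 99, 99, 100, 110, 172]
150 [99, 98, 99, 97, 99, 100, 100, 98, 101, 100, 97, 98, 98, 117, 177]
152 [97, 99, 97, 98, 100, 99, 98, 99, 98, 99, 99, 103, 103, 128, 179]
154 [108, 111, 111, 115, 113, 99, 92, 86, 83, 83, 121, 147, 152, 172, 187]
156 [167, 168, 171, 172, 169, 140, 108, 93, 96, 125, 168, 185, 186, 189, 190]
ring diff 13.735449735449736 3.0
```

```bash
python3 -c "
from workcell import bot
print(bot.job_done())"
```

```text
the job is handed in; nothing more can be done
None
```

I handed the job in at about 19 s of the 72 s allowed, with the ring seated on the collar and the nut gripped in the tongs about 6 cm above the spindle tip, within about 2 mm of its axis by the wrist camera; no verdict came back.

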